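# Lock the reference block in its nest with a taper wedge

## Robot

A 6-joint arm with a two-finger parallel gripper is mounted at the origin on a cart in front of the work surface, level with it; the furniture and walls round the work are solid. World frame = base frame: x ahead of the robot, y to its left, z up, the work surface at z = 0. Lengths are in m, angles in rad, forces in N, time in s.
With the tool pointing down it reaches from about 0.35 to 0.725 m from the base axis. Payload 6 kg.
Tool frame: the origin (TCP) lies midway between the tips of the shut fingers; the grasp point (between the pads) lies 19 mm behind it; x points along the fingers, z is the direction in which the jaws open and shut, and the axes are right-handed (so a half turn about x gives the same grasp; the last joint's range is limited). The gripper opens to 85 mm and grips with 20 to 120 N. Pads are 22 mm wide; open, the fingers measure 114 mm over their backs; the gripper's body (76 mm by 85 mm) begins 54 mm behind the grasp point. The pads swing forward as they close: fully open they stand 13 mm farther back than shut.
Start: joints at [-0.915, 0.04, 0.085, 0, -1.615, -0.334], TCP at [0.19, -0.569, 0.231] pointing down, gripper open.
Joint ranges: [-2.56, 2.56], [-1.29, 2.01], [-1.08, 1.49], [-3.29, 1.98], [-2.81, -0.18], [-2.99, 2.99]. Speed limits (rad/s): [2.57, 2.57, 3.01, 3.14, 3.14, 3.14].

## Interface

Orientations are given as a unit quaternion [w, x, y, z].
In Python, from station import manip gives the robot as it stands.
- The arm moves only by the shell command python3 -m crank 'ROWS' [FORCE]. ROWS is JSON, a list of rows, each an object of numbers: "wx", "wy", "wz": the turn, a rotation vector about the tool's x, y, z in rad; "tx", "ty", "tz": the shift along the tool's x, y, z in mm; "claw": the closure, from 0 (fully open) to 1 (shut). In form: [{"wx": .., "wy": .., "wz": .., "tx": .., "ty": .., "tz": .., "claw": ..}, ...]. A call has 1 to 20 rows; each row is the pose to reach, as a shift and turn from the pose commanded when the call began, along the tool's axes at that moment; what a row does not reach only later rows make up. A row lasts 1/8 s, in which the tool goes at most 62.5 mm and 10.7 degrees, less where a joint would pass 70% of its speed; a pose out of reach is approached as far as the arm can. A call with a gripper value outside its range is refused whole. The fingers move at their own pace and stop on an object; FORCE is the grip in N (left out, the last holds). Time passes only in rows, so rows that repeat a pose let the fingers close. It gives the time, the measured TCP pose, the force and the opening at its end, in the units of the state.
- manip.state(): the state, without advancing time (a new reading comes with each control period).
- manip.get_image(name): name is "side" or "top" or "wrist"; returns a dict with "img" (480x640x3 uint8, blue, green, red), "intrinsics" (3x3 intrinsics, pixels), "distortion" ([k1, k2, p1, p2, k3] as OpenCV has them; the pictures are not rectified), "T" (4x4, takes a point from camera to world coordinates). Camera axes: x right, y down, z forward; pixel columns grow to the right and rows downward; lengths in m; the calibration is good to about 2 mm. A picture is of the moment at which its call begins. There is no depth.
- manip.sign_off(): hands the job in, once; it reports no verdict.
The state is a dict: "time_s": time; "joint_positions": joint angles; "qvel": joint speeds; "joint_efforts": joint torques, N m; "ee_pos": TCP position; "orientation": TCP orientation; "ft_force": force on the tool from outside, world axes, zero at the start; "moment": the same for the moment, N m; "gripper_width": opening from 0.0 (shut) to 1.0 (fully open).
Only numpy, scipy, OpenCV 4.12 (cv2) and the standard library are available. Lean on these libraries where they do the work, as an engineer would, in place of code of your own. Each camera call takes 0.05 s, during which the arm holds its last target. There are 200 camera calls.

## Task

Lock the loose reference block in its clamping nest: take the metal wedge out of its black stand, start it thin end down in the slot between the nest's sloping wall and the block, sloping side to the sloping wall, and tap or push it down on its head, a little at a time, until it jams and clamps the block tight against the end stop. Work by feel: it is tight when a push of about 20 N no longer moves it, and pushing with 30 N would hurt the lapped faces. Leave the wedge jammed upright in the slot and the block flat in the nest, and do not shift the bottle, jar, loupe or tape roll.

Things in the scene. Friction and masses are not known exactly. Their poses are not given: they have to be found in the camera images.
- nest: Fixed dark steel clamping nest, 120 x 104 x 60 mm, yaw within 0.5 rad. Origin on the desk in its middle, z up, x = clamping direction. In its frame (mm): pedestal x -6 to 30, top z 33, carries the block; side cheeks with inner faces at y -24 and 24, top z 44; bolt flanges out to y -52 and 52, top z 8; sloping wall on the -x side, end wall on the +x side.
- slot_mouth (a point): Middle of the wedge slot's mouth, (-19.5, 0, 60) mm in the nest's frame, level with the sloping wall's top. That wall's face leans away from the block: x = -13.5 - z/5 mm, its back at x = -42. The slot runs from it to the block, open down to the desk. Lower the wedge with its origin (tip centre) straight through this point: about 1.5 mm play each way in x.
- end_wall (a point): Top centre of the end wall, (35, 0, 55) mm in the nest's frame. It carries the screw-set end stop: a steel pad at z 35 to 51 on a stiff spring (14 N per mm), knob outside to x 60. Its setting differs: pad face at x = 15.3 to 19.7, so the wedge's depth is unknown. Its tip first binds at z 14 to 36 mm above the desk; then it takes about 3 N more push per mm, 7 mm or so until tight.
- ref_block: Lapped steel reference block, 30 (x) x 45 (y) x 20 (z) mm, 0.21 kg, lying loose on the nest's pedestal, axes parallel to the nest's; origin in the centre of its underside, about (0, 0, 33) mm in the nest's frame. Its -x face is the slot's other side; the wedge pushes it up to 8 mm in +x, against the end stop.
- wedge: Loose aluminium wedge, 86 mm tall, 0.08 to 0.13 kg, tip down in its stand. Origin: centre of the tip's underside; z up to the head. Tip x -3 to 3, y -12 to 12 mm; +x side upright (bears on the block); -x side slopes, x = -3 - z/5 mm to z = 50; head above, x -13 to 3. In the slot its x axis must point the way of the nest's x axis. Friction about 0.5 to 0.7: it stays where driven.
- wedge_stand: Fixed black plastic stand for the wedge, 46 x 52 mm, 32 mm tall, with a well open upward; origin on the desk, yaw within 0.5 rad. The wedge's tip rests in the well 5 mm above the desk, so its head spans 55 to 91 mm above the desk; lift it 40 mm or more to draw it out.
- wedge_head (a point): Centre of the wedge's head, where to grip it: 68 mm above the tip and 5 mm to the -x side of the wedge's origin. The head is 16 mm thick (along x), 24 mm wide (along y), 50 to 82 mm above the tip.
- wedge_top (a point): Middle of the wedge's striking face (13 x 21 mm), 86 mm above the tip and 5 mm to the -x side of its origin: where to push or tap down.
- drop_bottle: Bystander: small white dropper bottle, 33 mm diameter, 72 mm tall, loose; origin under its centre.
- jar: Bystander: small jar with black screw lid, 49 mm diameter, 40 mm tall, loose; origin under its centre.
- loupe: Bystander: folded loupe, 45 x 30 x 14 mm, loose; origin under its centre.
- tape_roll: Bystander: roll of film tape, 74 mm diameter, 19 mm tall, loose; origin under its centre.

How it is judged:
By the outcome, as a careful person would: the job done as asked, in the order asked, and still so for the second after the job is handed in, with the robot touching nothing.
It also fails if it takes over 48 s, if anything falls off the work surface, if the arm or the gripper's body presses on something with over 40 N, if the wrist force passes 120 N, or if a joint passes its speed limit or range.

## Working session

There is one attempt and no reset: what is moved stays moved. The work goes in short steps, Python scripts to look and compute and a shell command to move; the robot and the scene stay as the last step left them, time stands still between calls to the robot, and variables do not carry over. Pictures are saved under pics/ and viewed, about 8 in all and at most 12, crops included, and the job is handed in when it is done.

```bash
mkdir -p pics; ls; python3 - <<'E'
from station import manip
import cv2,numpy as np
s=manip.state();print({k:np.round(v,4).tolist() for k,v in s.items()})
for n in("top","side"):
    d=manip.get_image(n);cv2.imwrite(f"pics/{n}0.png",d["img"]);np.savez(f"pics/{n}0.npz",**d)
    print(n,np.round(d["intrinsics"],1).tolist(),d["distortion"],np.round(d["T"],3).tolist())
E
```

```text
pics
{'time_s': 0.0, 'joint_positions': [-0.9153, 0.0408, 0.0838, -0.0005, -1.6155, -0.3337], 'qvel': [0.0005, 0.0001, -0.0005, -0.0, -0.0001, -0.0002], 'joint_efforts': [0.0001, -36.8207, 34.7421, 6.9325, -0.0053, 0.0], 'ee_pos': [0.1897, -0.5688, 0.2303], 'orientation': [0.4138, -0.5731, 0.4131, 0.5742], 'ft_force': [-0.133, -0.784, -0.7524], 'moment': [-0.0249, -0.0514, 0.0041], 'gripper_width': 1.0022}
top [[474.3, 0.0, 319.1], [0.0, 474.3, 247.8], [0.0, 0.0, 1.0]] [-0.01971924  0.          0.          0.          0.        ] [[-0.024, -0.997, 0.075, 0.441], [-0.999, 0.027, 0.032, -0.017], [-0.034, -0.075, -0.997, 1.026], [0.0, 0.0, 0.0, 1.0]]
side [[573.7, 0.0, 312.1], [0.0, 573.7, 237.4], [0.0, 0.0, 1.0]] [0.04034662 0.         0.         0.         0.        ] [[-0.917, -0.139, 0.373, 0.093], [-0.398, 0.349, -0.848, 0.972], [-0.012, -0.927, -0.376, 0.498], [0.0, 0.0, 0.0, 1.0]]
```

View pics/top0.png

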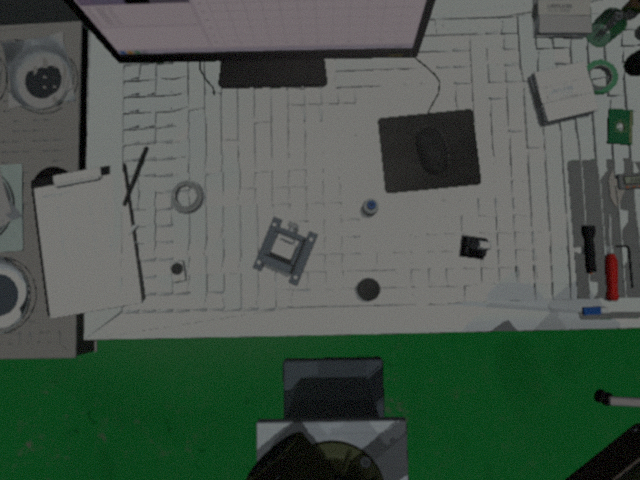

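View pics/side0.png

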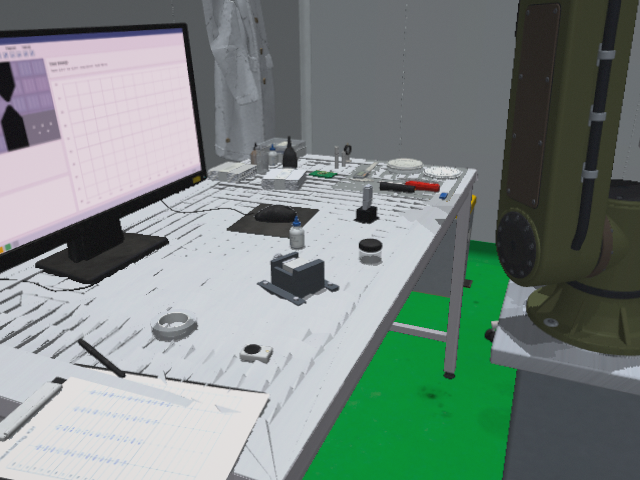

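Top view: nest at about (286,250) with its knob up at (293,226), stand and wedge at (474,246), jar (368,289), bottle (370,207), loupe (177,268) and tape (187,197). I'll get rough positions next and enlarge the two fixtures.

```bash
cat > h.py <<'E'
import numpy as np,cv2
from scipy.spatial.transform import Rotation as R
def load(n): return dict(np.load(f"pics/{n}.npz"))
def ray(d,uv):
    p=cv2.undistortPoints(np.array([[uv]],float),d["intrinsics"],d["distortion"])[0,0]
    T=d["T"];v=T[:3,:3]@np.array([p[0],p[1],1]);return T[:3,3],v/np.linalg.norm(v)
def onz(d,uv,z):
    o,v=ray(d,uv);return o+v*(z-o[2])/v[2]
def two(d1,a,d2,b):
    o1,v1=ray(d1,a);o2,v2=ray(d2,b)
    t=np.linalg.lstsq(np.c_[v1,-v2],o2-o1,rcond=None)[0]
    p,q=o1+v1*t[0],o2+v2*t[1];return (p+q)/2,np.linalg.norm(p-q)
def proj(d,P):
    T=np.linalg.inv(d["T"]);return cv2.projectPoints(np.array(P,float).reshape(-1,3),cv2.Rodrigues(T[:3,:3])[0],T[:3,3],d["intrinsics"],d["distortion"])[0][:,0]
def tool(s):
    w,x,y,z=s["orientation"];return R.from_quat([x,y,z,w]).as_matrix()
def snap(n,name):
    from station import manip
    d=manip.get_image(n);cv2.imwrite(f"pics/{name}.png",d["img"]);np.savez(f"pics/{name}.npz",**d);return d
E
python3 - <<'E'
from h import *
d=load("top0")
for n,uv,z in [("nest",(286,250),.03),("knob",(293,226),.043),("stand",(474,246),.03),("jar",(368,289),.04),("bottle",(370,207),.07),("loupe",(177,268),.01),("tape",(187,197),.02)]:
    print(n,np.round(onz(d,uv,z),3))
im=d["img"]
a=cv2.resize(im[210:290,246:326],(400,400),interpolation=3);b=cv2.resize(im[206:286,434:514],(400,400),interpolation=3)
cv2.imwrite("pics/c1.png",np.clip(np.hstack([a,b])*1.6,0,255).astype(np.uint8))
from station import manip
print(tool(manip.state()).round(3)); w=snap("wrist","w0");print(w["T"].round(3),w["intrinsics"])
E
```

```text
nest [0.513 0.085 0.03 ]
knob [0.562 0.068 0.043]
stand [ 0.511 -0.309  0.03 ]
jar [ 0.427 -0.084  0.04 ]
bottle [ 0.593 -0.092  0.07 ]
loupe [0.482 0.325 0.01 ]
tape [0.635 0.299 0.02 ]
[[-0.001 -0.949 -0.316]
 [ 0.001 -0.316  0.949]
 [-1.     0.     0.002]]
[[-0.316  0.9    0.299  0.113]
 [ 0.949  0.3    0.1   -0.595]
 [ 0.     0.315 -0.949  0.373]
 [ 0.     0.     0.     1.   ]] [[387.97448543   0.         318.41779988]
 [  0.         387.97448543 236.82628363]
 [  0.           0.           1.        ]]
```

View pics/c1.png

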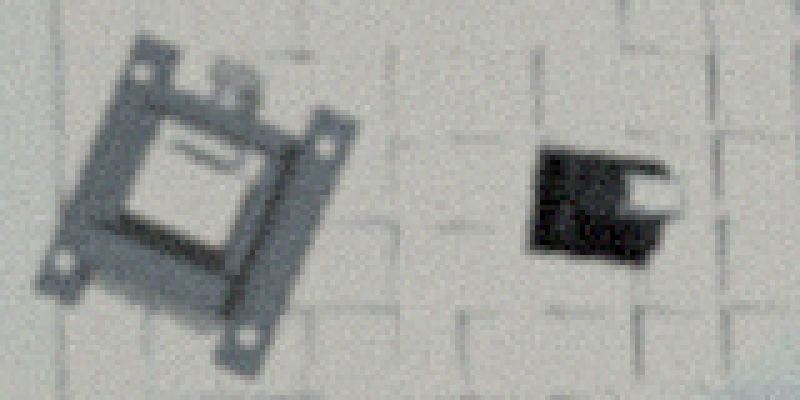

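Crop: nest corners at (150,40), (355,120), (240,375) and (45,290), with the steel block in its middle; the stand is at (600,205) with the wedge leaning right by perspective. Moving above the stand for a wrist view.

```bash
python3 -m crank '[{"wx":-1.25,"ty":-379,"tz":120},{"wx":-1.25,"ty":-379,"tz":120},{"wx":-1.25,"ty":-379,"tz":120},{"wx":-1.25,"ty":-379,"tz":120},{"wx":-1.25,"ty":-379,"tz":120},{"wx":-1.25,"ty":-379,"tz":120},{"wx":-1.25,"ty":-379,"tz":120},{"wx":-1.25,"ty":-379,"tz":120},{"wx":-1.25,"ty":-379,"tz":120}]'; python3 - <<'E'
from h import *
from station import manip
d=snap("wrist","w1");s=manip.state();print(s["time_s"],s["ee_pos"],tool(s).round(3),d["T"].round(3))
E
```

```text
0.2 [ 0.18975503 -0.56898764  0.23064259] [[-0.    -0.949 -0.316]
 [ 0.001 -0.316  0.949]
 [-1.     0.     0.001]] [[-0.316  0.9    0.299  0.113]
 [ 0.949  0.3    0.1   -0.595]
 [ 0.     0.315 -0.949  0.373]
 [ 0.     0.     0.     1.   ]]$[0]: bad value
```

View pics/w1.png

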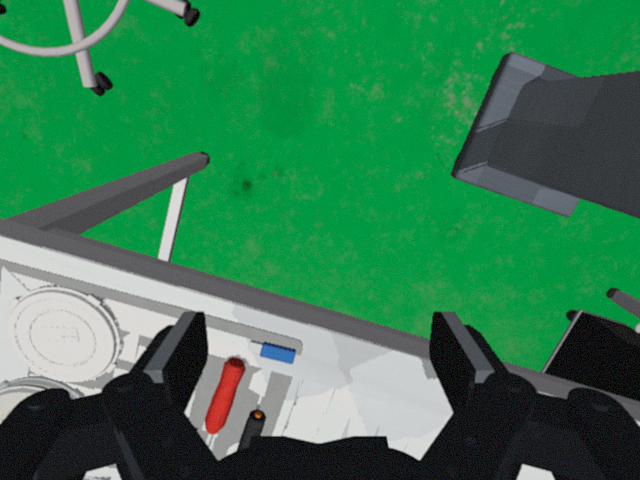

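Wrist view: fingertips at (180,340) and (460,340), camera fine. The move was refused because the rows need all keys; resending.

```bash
python3 -m crank '[{"wx":-1.25,"wy":0,"wz":0,"tx":0,"ty":-379,"tz":120,"claw":0},{"wx":-1.25,"wy":0,"wz":0,"tx":0,"ty":-379,"tz":120,"claw":0},{"wx":-1.25,"wy":0,"wz":0,"tx":0,"ty":-379,"tz":120,"claw":0},{"wx":-1.25,"wy":0,"wz":0,"tx":0,"ty":-379,"tz":120,"claw":0},{"wx":-1.25,"wy":0,"wz":0,"tx":0,"ty":-379,"tz":120,"claw":0},{"wx":-1.25,"wy":0,"wz":0,"tx":0,"ty":-379,"tz":120,"claw":0},{"wx":-1.25,"wy":0,"wz":0,"tx":0,"ty":-379,"tz":120,"claw":0},{"wx":-1.25,"wy":0,"wz":0,"tx":0,"ty":-379,"tz":120,"claw":0},{"wx":-1.25,"wy":0,"wz":0,"tx":0,"ty":-379,"tz":120,"claw":0}]'; python3 - <<'E'
from h import *
from station import manip
d=snap("wrist","w2");s=manip.state();print(s["time_s"],s["ee_pos"],tool(s).round(3),d["T"].round(3))
E
```

```text
time_s: 1.32
ee_pos: [0.511, -0.3358, 0.2312]
orientation: [0.0, -0.707, 0.0, 0.707]
ft_force: [0.7, -1.2, 0.2]
gripper_width: 0.998
1.375 [ 0.51073851 -0.33605077  0.23135558] [[-0.    -0.001 -1.   ]
 [-0.    -1.     0.001]
 [-1.     0.     0.   ]] [[-1.     0.001 -0.     0.511]
 [ 0.001  0.949  0.314 -0.417]
 [ 0.     0.314 -0.949  0.374]
 [ 0.     0.     0.     1.   ]]
```

View pics/w2.png

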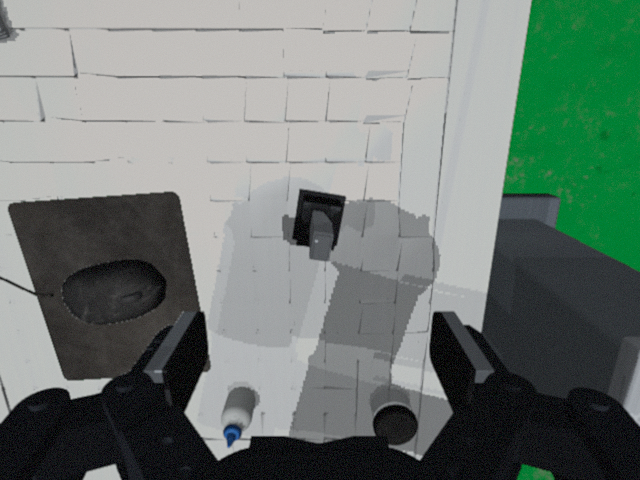

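Stand at about (320,218), wedge top at (319,252); image right = −x, down = +y. Enlarging.

```bash
python3 - <<'E'
from h import *
im=load("w2")["img"][180:272,270:370]
b=cv2.resize(im,(600,552),interpolation=2);cv2.imwrite("pics/c2.png",(255*(b/255.)**.5).astype(np.uint8))
E
```

```text
(no output)
```

View pics/c2.png

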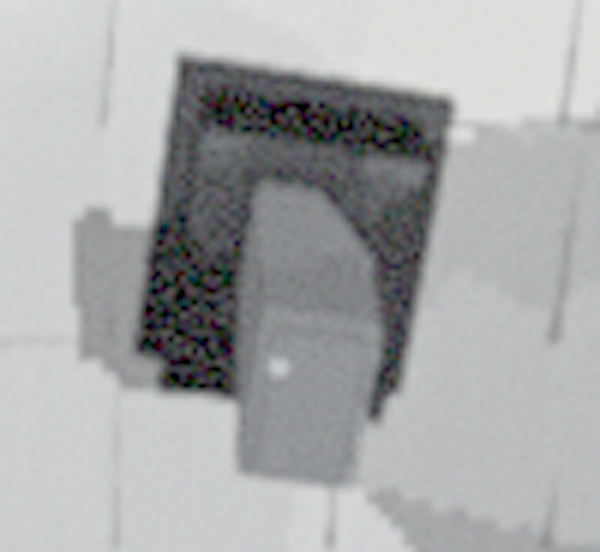

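The slope faces image right, so the wedge's x axis points roughly along world +x. Head outline corners in the crop: (240,470), (355,482), (380,325), (262,308); stand edge (180,58)–(452,100).

```bash
python3 - <<'E'
from h import *
d=load("w2");f=lambda c:((c[0]+.5)/6-.5+270,(c[1]+.5)/6-.5+180)
H=np.array([onz(d,f(c),.087) for c in[(240,470),(355,482),(380,325),(262,308)]])*1000
print(H.round(1));e=lambda a,b:(np.linalg.norm(b-a).round(1),np.degrees(np.arctan2(*(b-a)[1::-1])).round(1))
for i in range(4):print(e(H[i],H[(i+1)%4]))
print("head c",H.mean(0))
for z in(0,.032):
  S=np.array([onz(d,f(c),z) for c in[(180,58),(452,100),(398,390),(138,350)]])*1000
  print(S.round(1));[print(e(S[i],S[(i+1)%4])) for i in range(4)]
E
```

```text
[[ 517.8 -304.4   87. ]
 [ 502.6 -302.7   87. ]
 [ 499.5 -324.6   87. ]
 [ 514.8 -326.9   87. ]]
(np.float64(15.3), np.float64(173.6))
(np.float64(22.1), np.float64(-98.0))
(np.float64(15.4), np.float64(-8.6))
(np.float64(22.7), np.float64(82.3))
head c [ 508.67105831 -314.66095503   87.        ]
[[ 529.1 -342.2    0. ]
 [ 484.7 -335.2    0. ]
 [ 492.9 -284.9    0. ]
 [ 537.  -292.1    0. ]]
(np.float64(44.9), np.float64(171.0))
(np.float64(50.9), np.float64(80.8))
(np.float64(44.7), np.float64(-9.3))
(np.float64(50.7), np.float64(-99.0))
[[ 527.5 -348.6   32. ]
 [ 487.  -342.2   32. ]
 [ 494.4 -296.2   32. ]
 [ 534.8 -302.8   32. ]]
(np.float64(41.1), np.float64(171.0))
(np.float64(46.6), np.float64(80.8))
(np.float64(40.9), np.float64(-9.3))
(np.float64(46.3), np.float64(-99.0))
```

Stand base measures 45 × 51 mm (given 46 × 52): centre (511,−314), yaw −9°. Head centre (508.7,−314.7), yaw about −8.5°. Going down to grip.

```bash
python3 -m crank '[{"wx":0.15,"wy":0,"wz":0,"tx":20,"ty":-21.5,"tz":2.2,"claw":0},{"wx":0.15,"wy":0,"wz":0,"tx":80,"ty":-21.5,"tz":2.2,"claw":0.2},{"wx":0.15,"wy":0,"wz":0,"tx":130,"ty":-21.5,"tz":2.2,"claw":0.3},{"wx":0.15,"wy":0,"wz":0,"tx":165,"ty":-21.5,"tz":2.2,"claw":0.3},{"wx":0.15,"wy":0,"wz":0,"tx":175,"ty":-21.5,"tz":2.2,"claw":0.4},{"wx":0.15,"wy":0,"wz":0,"tx":175,"ty":-21.5,"tz":2.2,"claw":0.5}]' 40
python3 -m crank '[{"wx":0,"wy":0,"wz":0,"tx":0,"ty":0,"tz":0,"claw":0.8},{"wx":0,"wy":0,"wz":0,"tx":0,"ty":0,"tz":0,"claw":1},{"wx":0,"wy":0,"wz":0,"tx":0,"ty":0,"tz":0,"claw":1},{"wx":0,"wy":0,"wz":0,"tx":0,"ty":0,"tz":0,"claw":1},{"wx":0,"wy":0,"wz":0,"tx":0,"ty":0,"tz":0,"claw":1}]' 40
```

```text
time_s: 2.12
ee_pos: [0.509, -0.3147, 0.0571]
orientation: [-0.053, 0.705, -0.053, -0.705]
ft_force: [-0.0, 0.4, 0.1]
gripper_width: 0.504
time_s: 2.75
ee_pos: [0.5102, -0.3145, 0.0585]
orientation: [-0.052, 0.706, -0.053, -0.704]
ft_force: [-1.2, -0.0, 7.2]
gripper_width: 0.178
```

Gripped (opening 0.178 × 85 = 15 mm ≈ head thickness). Lifting and carrying over to just past the nest for a wrist look.

```bash
python3 -m crank '[{"wx":0,"wy":0,"wz":0,"tx":-15,"ty":0,"tz":0,"claw":1},{"wx":0,"wy":0,"wz":0,"tx":-40,"ty":0,"tz":0,"claw":1},{"wx":0,"wy":0,"wz":0,"tx":-80,"ty":0,"tz":0,"claw":1},{"wx":0,"wy":0,"wz":0,"tx":-130,"ty":0,"tz":0,"claw":1},{"wx":0.05,"wy":0,"wz":0,"tx":-130,"ty":-40,"tz":4,"claw":1},{"wx":0.1,"wy":0,"wz":0,"tx":-130,"ty":-95,"tz":9,"claw":1},{"wx":0.15,"wy":0,"wz":0,"tx":-130,"ty":-155,"tz":15,"claw":1},{"wx":0.2,"wy":0,"wz":0,"tx":-130,"ty":-215,"tz":21,"claw":1},{"wx":0.25,"wy":0,"wz":0,"tx":-130,"ty":-275,"tz":27,"claw":1},{"wx":0.25,"wy":0,"wz":0,"tx":-130,"ty":-335,"tz":33,"claw":1},{"wx":0.25,"wy":0,"wz":0,"tx":-130,"ty":-390,"tz":38,"claw":1},{"wx":0.25,"wy":0,"wz":0,"tx":-130,"ty":-430,"tz":41,"claw":1},{"wx":0.25,"wy":0,"wz":0,"tx":-130,"ty":-444,"tz":42,"claw":1},{"wx":0.25,"wy":0,"wz":0,"tx":-130,"ty":-444,"tz":42,"claw":1},{"wx":0.25,"wy":0,"wz":0,"tx":-130,"ty":-444,"tz":42,"claw":1}]'
python3 - <<'E'
from h import *
from station import manip
d=snap("wrist","w3");s=manip.state();print(s["time_s"],s["ee_pos"],s["ft_force"],tool(s).round(3),d["T"].round(3).tolist());snap("top","top3");snap("side","side3")
im=d["img"][:400];cv2.imwrite("pics/w3g.png",(255*(im/255.)**.6).astype(np.uint8))
E
```

```text
time_s: 4.62
ee_pos: [0.5335, 0.1304, 0.1866]
orientation: [0.14, -0.693, 0.14, 0.693]
ft_force: [0.4, 0.3, -1.5]
gripper_width: 0.176
4.675 [0.53356113 0.1302565  0.18658829] [ 0.01861019 -0.31315798 -0.79753331] [[ 0.    -0.39  -0.921]
 [ 0.    -0.921  0.39 ]
 [-1.    -0.    -0.   ]] [[-0.921, 0.37, 0.123, 0.502], [0.389, 0.874, 0.289, 0.056], [-0.001, 0.314, -0.949, 0.329], [0.0, 0.0, 0.0, 1.0]]
```

View pics/w3g.png

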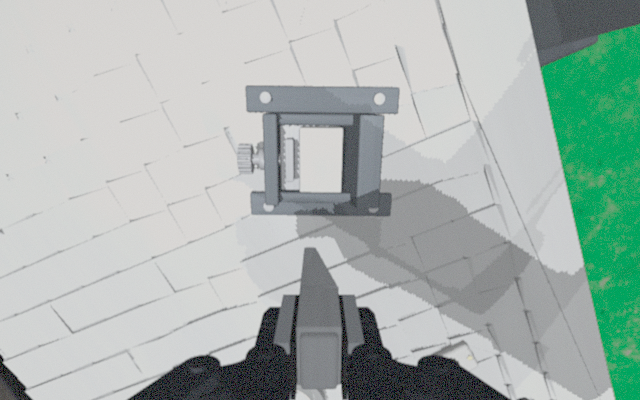

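Wrist view: nest at (320,150) with knob at left (246,158), block (322,158), slot dark at (350,155), sloping wall at (370,160). The wedge hangs upright with its tip at (312,250), slope to the right – the correct way round. Enlarging for edges.

```bash
python3 - <<'E'
from h import *
im=load("w3")["img"][76:276,230:410]
b=cv2.resize(im,(540,600),interpolation=2);cv2.imwrite("pics/c3.png",(255*(b/255.)**.55).astype(np.uint8))
E
```

```text
(no output)
```

View pics/c3.png

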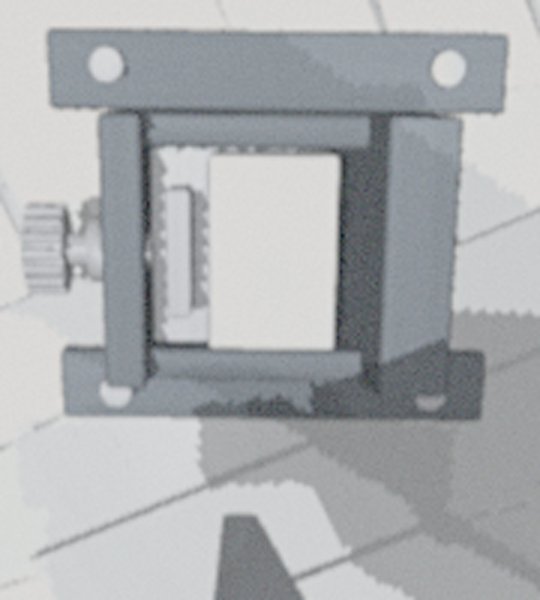

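Crop edges: flange outline (50,30), (506,36), (481,418), (64,416); block top (210,153), (342,153), (334,349), (208,348); sloping wall back top (462,118)–(446,400) and front top (388,115)–(380,395). The wedge tip edge is (226,516)–(256,516).

```bash
cat > m.py <<'E'
from h import *
d=load("w3");f=lambda c:((c[0]+.5)/3-.5+230,(c[1]+.5)/3-.5+76)
g=lambda cs,z:np.array([onz(d,f(c),z) for c in cs])*1000
def rep(n,P):
    print(n,"c",P.mean(0).round(1))
    for i in range(4):
        v=P[(i+1)%4]-P[i];print("   ",np.linalg.norm(v).round(1),np.degrees(np.arctan2(v[1],v[0])).round(1))
F=g([(50,30),(506,36)],.004).tolist()+g([(481,418),(64,416)],.008).tolist();F=np.array(F);rep("flange",F)
B=g([(210,153),(342,153),(334,349),(208,348)],.053);rep("block",B)
W=g([(462,118),(446,400),(380,395),(388,115)],.06);rep("wall",W)
E=g([(100,112),(140,112),(146,385),(106,385)],.055);rep("endwall",E)
for z in(.130,.134,.138):
  t=g([(226,516),(256,516)],z);print("tip",z,t.round(1).tolist(),np.linalg.norm(t[0]-t[1]).round(1))
E
python3 m.py
```

```text
flange c [513.4  88.8   6. ]
    118.9 156.4
    102.0 66.4
    119.0 -23.2
    102.9 -113.7
block c [513.8  88.   53. ]
    30.2 157.1
    45.4 65.8
    30.3 -23.4
    45.2 -114.4
wall c [483.6 102.   60. ]
    64.0 66.7
    15.8 -27.4
    63.4 -112.7
    16.4 154.8
endwall c [546.   74.1  55. ]
    9.0 157.1
    62.8 66.4
    9.7 -22.9
    62.8 -114.2
tip 0.13 [[536.8, 119.1, 130.0], [531.7, 121.3, 130.0]] 5.5
tip 0.134 [[536.1, 117.9, 134.0], [531.1, 119.9, 134.0]] 5.4
tip 0.138 [[535.4, 116.6, 138.0], [530.5, 118.6, 138.0]] 5.2
```

All sizes agree within 1–2 mm: yaw −23.5°, nest at about (513.8, 88.4), slot mouth at (495.9, 96.2). The measured tip offset from the TCP (4.7 mm along x) agrees with the expected 5 mm. Moving the tip to about 10 mm above the mouth and checking.

```bash
python3 -m crank '[{"wx":0.01,"wy":0,"wz":0,"tx":0,"ty":30,"tz":16,"claw":1},{"wx":0.01,"wy":0,"wz":0,"tx":15,"ty":47.5,"tz":26.2,"claw":1},{"wx":0.01,"wy":0,"wz":0,"tx":45,"ty":47.5,"tz":26.2,"claw":1},{"wx":0.01,"wy":0,"wz":0,"tx":63,"ty":47.5,"tz":26.2,"claw":1},{"wx":0.01,"wy":0,"wz":0,"tx":63,"ty":47.5,"tz":26.2,"claw":1},{"wx":0.01,"wy":0,"wz":0,"tx":63,"ty":47.5,"tz":26.2,"claw":1}]'
python3 - <<'E'
from h import *
from station import manip
s=manip.state();print(s["time_s"],s["ee_pos"],s["ft_force"],tool(s).round(3).tolist())
d=snap("wrist","w4");snap("side","side4")
u=np.array([.917,-.399,0]);v=np.array([.399,.917,0]);N=np.array([.5138,.0884,0])
T=s["ee_pos"]
print("mouth px",proj(d,N-u*.0195+[0,0,.06]),"tip(-y edge) px",proj(d,[T+u*.005+u*a-v*.012+[0,0,-.0535] for a in(.003,-.003)]).round(1).tolist())
b=cv2.resize(d["img"][200:400,210:430],(660,600),interpolation=2);cv2.imwrite("pics/c4.png",(255*(b/255.)**.5).astype(np.uint8))
E
```

```text
time_s: 5.52
ee_pos: [0.4916, 0.0978, 0.1244]
orientation: [-0.144, 0.693, -0.143, -0.692]
ft_force: [0.5, 0.2, -1.6]
gripper_width: 0.177
5.525 [0.49156484 0.09777548 0.12440858] [ 0.53753707  0.16698451 -1.64332753] [[0.001, -0.398, -0.918], [0.0, -0.918, 0.398], [-1.0, -0.001, -0.001]]
mouth px [[310.57180197 258.24778945]] tip(-y edge) px [[303.7, 244.4], [314.9, 244.4]]
```

View pics/c4.png

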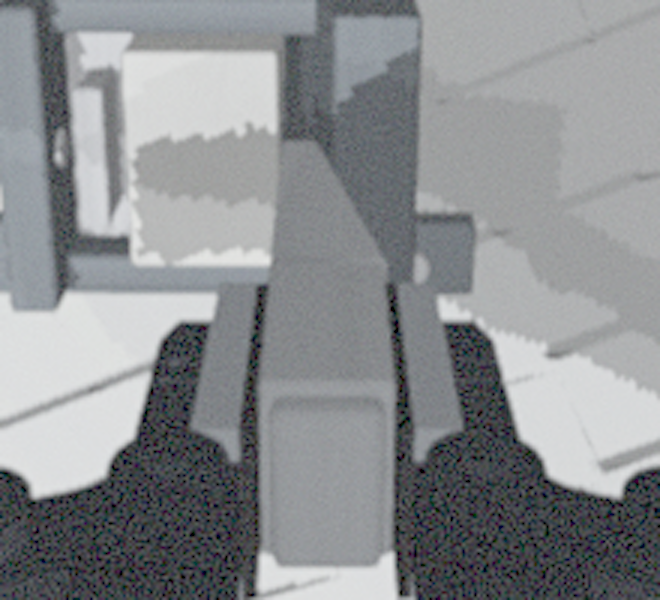

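Tip edge at crop (283,140)–(322,142), over the dark slot between the block's face (284,50)…(278,260) and the wall's edge (333,20). Converting to the nest frame.

```bash
python3 - <<'E'
from h import *
d=load("w4");f=lambda c:((c[0]+.5)/3-.5+210,(c[1]+.5)/3-.5+200)
u=np.array([.917,-.399,0]);v=np.array([.399,.917,0]);N=np.array([.5138,.0884,0])
for n,c,z in[("tipL",(283,140),.0709),("tipR",(322,142),.0709),("blk a",(284,50),.053),("blk b",(279,200),.053),("blk left a",(122,50),.053),("blk left b",(130,262),.053),("wall front",(333,20),.06),("wall back",(420,18),.06),("wall back2",(413,275),.06),("end in",(38,8),.055),("end in2",(60,305),.055)]:
    p=onz(d,f(c),z)-N;print(n,(p@u*1000).round(1),(p@v*1000).round(1))
E
```

```text
tipL -16.3 -11.2
tipR -23.2 -10.8
blk a -15.9 -22.9
blk b -14.6 7.9
blk left a 15.0 -22.9
blk left b 15.7 21.6
wall front -25.2 -30.6
wall back -41.1 -31.0
wall back2 -41.1 20.9
end in 29.8 -31.5
end in2 30.1 30.3
```

Tip centre −19.75 mm against a slot spanning −25.3 to −15.2: centred. Lowering.

```bash
python3 -m crank '[{"wx":0,"wy":0,"wz":0,"tx":4,"ty":0,"tz":0,"claw":1},{"wx":0,"wy":0,"wz":0,"tx":8,"ty":0,"tz":0,"claw":1},{"wx":0,"wy":0,"wz":0,"tx":12,"ty":0,"tz":0,"claw":1},{"wx":0,"wy":0,"wz":0,"tx":16,"ty":0,"tz":0,"claw":1},{"wx":0,"wy":0,"wz":0,"tx":18,"ty":0,"tz":0,"claw":1}]'; python3 -m crank '[{"wx":0,"wy":0,"wz":0,"tx":4,"ty":0,"tz":0,"claw":1},{"wx":0,"wy":0,"wz":0,"tx":8,"ty":0,"tz":0,"claw":1},{"wx":0,"wy":0,"wz":0,"tx":8,"ty":0,"tz":0,"claw":1}]'
```

```text
time_s: 6.25
ee_pos: [0.4908, 0.0977, 0.1049]
orientation: [0.144, -0.692, 0.144, 0.693]
ft_force: [0.1, 0.3, -0.1]
gripper_width: 0.18
time_s: 6.62
ee_pos: [0.4917, 0.0977, 0.0975]
orientation: [-0.144, 0.693, -0.144, -0.692]
ft_force: [6.3, -1.9, -4.0]
gripper_width: 0.182
```

Tip at 44 mm; the sloping wall has started pushing the wedge in +x (6 N), as its geometry requires. From here I follow the slope: 0.2 mm in +x (tool −z) per mm down.

```bash
python3 -m crank '[{"wx":0,"wy":0,"wz":0,"tx":0,"ty":0,"tz":-1,"claw":1},{"wx":0,"wy":0,"wz":0,"tx":2,"ty":0,"tz":-1.7,"claw":1},{"wx":0,"wy":0,"wz":0,"tx":4,"ty":0,"tz":-2.1,"claw":1},{"wx":0,"wy":0,"wz":0,"tx":4,"ty":0,"tz":-2.1,"claw":1}]'; python3 -m crank '[{"wx":0,"wy":0,"wz":0,"tx":2,"ty":0,"tz":-0.4,"claw":1},{"wx":0,"wy":0,"wz":0,"tx":4,"ty":0,"tz":-0.8,"claw":1},{"wx":0,"wy":0,"wz":0,"tx":4,"ty":0,"tz":-0.8,"claw":1}]'
```

```text
time_s: 7.12
ee_pos: [0.4927, 0.0969, 0.0929]
orientation: [0.144, -0.692, 0.144, 0.693]
ft_force: [1.6, -0.4, -1.4]
gripper_width: 0.181
time_s: 7.5
ee_pos: [0.4935, 0.0967, 0.0891]
orientation: [0.144, -0.692, 0.144, 0.693]
ft_force: [1.4, 0.4, -0.7]
gripper_width: 0.174
```

```bash
for i in 1; do python3 -m crank '[{"wx":0,"wy":0,"wz":0,"tx":2,"ty":0,"tz":-0.4,"claw":1},{"wx":0,"wy":0,"wz":0,"tx":4,"ty":0,"tz":-0.8,"claw":1},{"wx":0,"wy":0,"wz":0,"tx":4,"ty":0,"tz":-0.8,"claw":1}]'; done; python3 -m crank '[{"wx":0,"wy":0,"wz":0,"tx":1,"ty":0,"tz":-0.2,"claw":1},{"wx":0,"wy":0,"wz":0,"tx":3,"ty":0,"tz":-0.6,"claw":1},{"wx":0,"wy":0,"wz":0,"tx":3,"ty":0,"tz":-0.6,"claw":1}]'
```

```text
time_s: 7.88
ee_pos: [0.4942, 0.0963, 0.0849]
orientation: [0.144, -0.692, 0.144, 0.693]
ft_force: [0.4, 0.8, -1.1]
gripper_width: 0.181
time_s: 8.25
ee_pos: [0.4948, 0.096, 0.0819]
orientation: [0.144, -0.692, 0.144, 0.693]
ft_force: [0.0, 0.7, -1.6]
gripper_width: 0.18
```

Tip about 28 mm, still free. Continuing in 3 mm steps.

```bash
python3 -m crank '[{"wx":0,"wy":0,"wz":0,"tx":1,"ty":0,"tz":-0.2,"claw":1},{"wx":0,"wy":0,"wz":0,"tx":3,"ty":0,"tz":-0.6,"claw":1},{"wx":0,"wy":0,"wz":0,"tx":3,"ty":0,"tz":-0.6,"claw":1}]';  python3 -m crank '[{"wx":0,"wy":0,"wz":0,"tx":1,"ty":0,"tz":-0.2,"claw":1},{"wx":0,"wy":0,"wz":0,"tx":3,"ty":0,"tz":-0.6,"claw":1},{"wx":0,"wy":0,"wz":0,"tx":3,"ty":0,"tz":-0.6,"claw":1}]'
```

```text
time_s: 8.62
ee_pos: [0.4954, 0.0958, 0.079]
orientation: [0.144, -0.692, 0.144, 0.692]
ft_force: [0.1, 1.1, -1.2]
gripper_width: 0.18
time_s: 9.0
ee_pos: [0.496, 0.0955, 0.076]
orientation: [0.144, -0.692, 0.144, 0.692]
ft_force: [-0.9, 0.4, -2.0]
gripper_width: 0.18
```

```bash
python3 - <<'E'
from h import *
d=snap("wrist","w5")
b=cv2.resize(d["img"][200:400,210:430],(660,600),interpolation=2);cv2.imwrite("pics/c5.png",(255*(b/255.)**.5).astype(np.uint8))
E
```

```text
(no output)
```

View pics/c5.png

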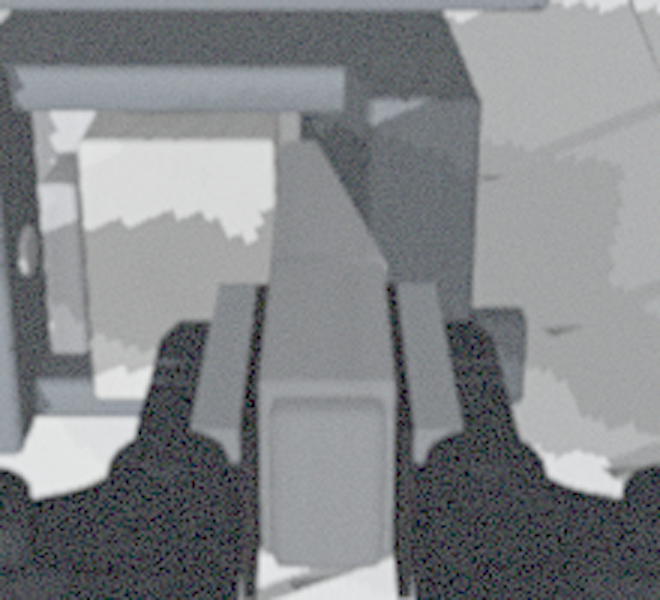

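The wedge is well inside the slot, bearing on the block's face at (272,200), and the block's far edge (80,250) nearly touches the end-stop pad (60,250). Binding should come soon; 2 mm steps.

```bash
python3 -m crank '[{"wx":0,"wy":0,"wz":0,"tx":1,"ty":0,"tz":-0.2,"claw":1},{"wx":0,"wy":0,"wz":0,"tx":2,"ty":0,"tz":-0.4,"claw":1},{"wx":0,"wy":0,"wz":0,"tx":2,"ty":0,"tz":-0.4,"claw":1}]';  python3 -m crank '[{"wx":0,"wy":0,"wz":0,"tx":1,"ty":0,"tz":-0.2,"claw":1},{"wx":0,"wy":0,"wz":0,"tx":2,"ty":0,"tz":-0.4,"claw":1},{"wx":0,"wy":0,"wz":0,"tx":2,"ty":0,"tz":-0.4,"claw":1}]'
```

```text
time_s: 9.43
ee_pos: [0.4963, 0.0954, 0.0742]
orientation: [0.144, -0.692, 0.144, 0.692]
ft_force: [-1.6, 0.4, -2.0]
gripper_width: 0.181
time_s: 9.8
ee_pos: [0.4967, 0.0952, 0.0721]
orientation: [0.144, -0.692, 0.144, 0.692]
ft_force: [-1.7, 0.9, -0.9]
gripper_width: 0.178
```

```bash
python3 -m crank '[{"wx":0,"wy":0,"wz":0,"tx":1,"ty":0,"tz":-0.2,"claw":1},{"wx":0,"wy":0,"wz":0,"tx":2,"ty":0,"tz":-0.4,"claw":1},{"wx":0,"wy":0,"wz":0,"tx":2,"ty":0,"tz":-0.4,"claw":1}]';  python3 -m crank '[{"wx":0,"wy":0,"wz":0,"tx":1,"ty":0,"tz":-0.2,"claw":1},{"wx":0,"wy":0,"wz":0,"tx":1.5,"ty":0,"tz":-0.3,"claw":1},{"wx":0,"wy":0,"wz":0,"tx":1.5,"ty":0,"tz":-0.3,"claw":1}]'
```

```text
time_s: 10.18
ee_pos: [0.497, 0.0951, 0.0701]
orientation: [0.144, -0.692, 0.144, 0.692]
ft_force: [-0.7, 1.8, -0.8]
gripper_width: 0.177
time_s: 10.55
ee_pos: [0.4972, 0.0951, 0.0691]
orientation: [0.144, -0.692, 0.144, 0.692]
ft_force: [-4.6, 1.5, 3.2]
gripper_width: 0.175
```

Binding has begun (fz up about 5 N, tip about 15.5 mm). Releasing, rising above the head, then shutting the fingers for pushing on the top.

```bash
python3 -m crank '[{"wx":0,"wy":0,"wz":0,"tx":0,"ty":0,"tz":0,"claw":0.7},{"wx":0,"wy":0,"wz":0,"tx":0,"ty":0,"tz":0,"claw":0.5},{"wx":0,"wy":0,"wz":0,"tx":0,"ty":0,"tz":0,"claw":0.5},{"wx":0,"wy":0,"wz":0,"tx":-20,"ty":0,"tz":0,"claw":0.5},{"wx":0,"wy":0,"wz":0,"tx":-48,"ty":-1.5,"tz":0,"claw":0.5},{"wx":0,"wy":0,"wz":0,"tx":-48,"ty":-1.5,"tz":0,"claw":0.6},{"wx":0,"wy":0,"wz":0,"tx":-48,"ty":-1.5,"tz":0,"claw":1},{"wx":0,"wy":0,"wz":0,"tx":-48,"ty":-1.5,"tz":0,"claw":1},{"wx":0,"wy":0,"wz":0,"tx":-48,"ty":-1.5,"tz":0,"claw":1},{"wx":0,"wy":0,"wz":0,"tx":-48,"ty":-1.5,"tz":0,"claw":1}]'
python3 - <<'E'
from h import *
from station import manip
s=manip.state();print(s["time_s"],s["ee_pos"],s["ft_force"])
d=snap("wrist","w6");snap("side","side6")
cv2.imwrite("pics/w6g.png",(255*(d["img"]/255.)**.55).astype(np.uint8))
E
```

```text
time_s: 11.8
ee_pos: [0.4978, 0.0963, 0.1165]
orientation: [0.144, -0.692, 0.144, 0.693]
ft_force: [-0.1, -0.1, 0.6]
gripper_width: 0.003
11.8 [0.49782159 0.09627133 0.11646609] [-0.14720459 -0.09750274  0.63329393]
```

View pics/w6g.png

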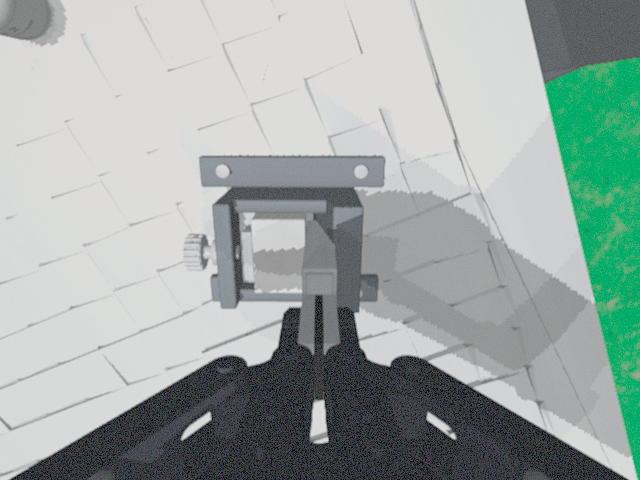

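The wedge stands upright in the slot, its striking face at (319,283) just under the shut fingers (319,310). View count 11. Approaching the face, then pushing in small steps.

```bash
python3 -m crank '[{"wx":0,"wy":0,"wz":0,"tx":7,"ty":0,"tz":0,"claw":1},{"wx":0,"wy":0,"wz":0,"tx":12,"ty":0,"tz":0,"claw":1},{"wx":0,"wy":0,"wz":0,"tx":13,"ty":0,"tz":0,"claw":1},{"wx":0,"wy":0,"wz":0,"tx":13,"ty":0,"tz":0,"claw":1}]' ; python3 -m crank '[{"wx":0,"wy":0,"wz":0,"tx":1,"ty":0,"tz":0,"claw":1},{"wx":0,"wy":0,"wz":0,"tx":1,"ty":0,"tz":0,"claw":1}]'; python3 -m crank '[{"wx":0,"wy":0,"wz":0,"tx":1,"ty":0,"tz":0,"claw":1},{"wx":0,"wy":0,"wz":0,"tx":1,"ty":0,"tz":0,"claw":1}]'
```

```text
time_s: 12.4
ee_pos: [0.4979, 0.0963, 0.1037]
orientation: [0.144, -0.692, 0.144, 0.692]
ft_force: [0.7, 0.4, -0.1]
gripper_width: 0.0
time_s: 12.65
ee_pos: [0.498, 0.0964, 0.1029]
orientation: [-0.144, 0.692, -0.144, -0.692]
ft_force: [0.1, -0.3, -0.6]
gripper_width: -0.001
time_s: 12.9
ee_pos: [0.4979, 0.0963, 0.1017]
orientation: [0.144, -0.692, 0.144, 0.692]
ft_force: [-0.1, -0.2, -0.1]
gripper_width: -0.001
```

```bash
for k in 1; do python3 -m crank '[{"wx":0,"wy":0,"wz":0,"tx":1,"ty":0,"tz":0,"claw":1},{"wx":0,"wy":0,"wz":0,"tx":1,"ty":0,"tz":0,"claw":1}]'; done | grep -E "ee|ft"; python3 -m crank '[{"wx":0,"wy":0,"wz":0,"tx":1,"ty":0,"tz":0,"claw":1},{"wx":0,"wy":0,"wz":0,"tx":1,"ty":0,"tz":0,"claw":1}]'| grep -E "ee|ft"
```

```text
ee_pos: [0.4981, 0.0964, 0.1015]
ft_force: [-2.5, 0.7, 5.1]
ee_pos: [0.4984, 0.0965, 0.1011]
ft_force: [-2.9, 0.3, 7.3]
```

Contact at z ≈ 0.1016; the arm is compliant (a few N per mm). Stepping on.

```bash
python3 -m crank '[{"wx":0,"wy":0,"wz":0,"tx":1,"ty":0,"tz":-0.2,"claw":1},{"wx":0,"wy":0,"wz":0,"tx":1,"ty":0,"tz":-0.2,"claw":1}]'| grep -E "ee|ft"; python3 -m crank '[{"wx":0,"wy":0,"wz":0,"tx":1,"ty":0,"tz":-0.2,"claw":1},{"wx":0,"wy":0,"wz":0,"tx":1,"ty":0,"tz":-0.2,"claw":1}]'| grep -E "ee|ft"; python3 -m crank '[{"wx":0,"wy":0,"wz":0,"tx":1,"ty":0,"tz":-0.2,"claw":1},{"wx":0,"wy":0,"wz":0,"tx":1,"ty":0,"tz":-0.2,"claw":1}]'| grep -E "ee|ft"
```

```text
ee_pos: [0.4987, 0.0966, 0.1007]
ft_force: [-3.9, 0.6, 9.5]
ee_pos: [0.499, 0.0966, 0.1003]
ft_force: [-4.9, 0.5, 12.7]
ee_pos: [0.4994, 0.0966, 0.1001]
ft_force: [-7.0, 0.8, 15.7]
```

```bash
python3 -m crank '[{"wx":0,"wy":0,"wz":0,"tx":0.5,"ty":0,"tz":0.7,"claw":1},{"wx":0,"wy":0,"wz":0,"tx":0.5,"ty":0,"tz":0.7,"claw":1}]'| grep -E "ee|ft"; python3 -m crank '[{"wx":0,"wy":0,"wz":0,"tx":0.7,"ty":0,"tz":0.3,"claw":1},{"wx":0,"wy":0,"wz":0,"tx":0.7,"ty":0,"tz":0.3,"claw":1}]'| grep -E "ee|ft"
```

```text
ee_pos: [0.4988, 0.0968, 0.0988]
ft_force: [-3.8, 0.9, 10.7]
ee_pos: [0.4989, 0.0968, 0.0988]
ft_force: [-5.2, 1.4, 14.5]
```

Moving the push sideways let the wedge slide 1.3 mm further at less force. Continuing.

```bash
python3 -m crank '[{"wx":0,"wy":0,"wz":0,"tx":0.7,"ty":0,"tz":0.3,"claw":1},{"wx":0,"wy":0,"wz":0,"tx":0.7,"ty":0,"tz":0.3,"claw":1}]'| grep -E "ee|ft"; python3 -m crank '[{"wx":0,"wy":0,"wz":0,"tx":0.5,"ty":0,"tz":0.3,"claw":1},{"wx":0,"wy":0,"wz":0,"tx":0.5,"ty":0,"tz":0.3,"claw":1}]'| grep -E "ee|ft"
```

```text
ee_pos: [0.4988, 0.0968, 0.0987]
ft_force: [-6.0, 1.0, 15.7]
ee_pos: [0.4988, 0.0969, 0.0987]
ft_force: [-5.5, -0.7, 17.2]
```

```bash
python3 -m crank '[{"wx":0,"wy":0,"wz":0,"tx":0.5,"ty":0,"tz":0.2,"claw":1},{"wx":0,"wy":0,"wz":0,"tx":0.5,"ty":0,"tz":0.2,"claw":1}]'| grep -E "ee|ft"; python3 -m crank '[{"wx":0,"wy":0,"wz":0,"tx":0.5,"ty":0,"tz":0.2,"claw":1},{"wx":0,"wy":0,"wz":0,"tx":0.5,"ty":0,"tz":0.2,"claw":1}]'| grep -E "ee|ft"; python3 -m crank '[{"wx":0,"wy":0,"wz":0,"tx":-7,"ty":0,"tz":0,"claw":1},{"wx":0,"wy":0,"wz":0,"tx":-9,"ty":0,"tz":0,"claw":1},{"wx":0,"wy":0,"wz":0,"tx":-9,"ty":0,"tz":0,"claw":1}]'| grep -E "ti|ee|ft"
```

```text
ee_pos: [0.4989, 0.0969, 0.0987]
ft_force: [-5.9, -0.3, 18.9]
ee_pos: [0.4989, 0.097, 0.0986]
ft_force: [-6.0, -0.4, 21.5]
time_s: 16.02
ee_pos: [0.4964, 0.0968, 0.1017]
orientation: [0.143, -0.692, 0.144, 0.693]
ft_force: [-0.4, 0.9, 0.9]
```

At rest z ≈ 0.0987 under 21 N, but with 6 N sideways as the arm drifts +x under load. Tapping again, aligned and with the drift compensated, so the push is vertical.

```bash
python3 -m crank '[{"wx":0,"wy":0,"wz":0,"tx":0,"ty":0,"tz":-1.4,"claw":1},{"wx":0,"wy":0,"wz":0,"tx":2.5,"ty":0,"tz":-1.4,"claw":1},{"wx":0,"wy":0,"wz":0,"tx":5,"ty":0,"tz":-0.5,"claw":1},{"wx":0,"wy":0,"wz":0,"tx":5,"ty":0,"tz":-0.5,"claw":1}]'| grep -E "ee|ft"; python3 -m crank '[{"wx":0,"wy":0,"wz":0,"tx":1,"ty":0,"tz":0.5,"claw":1},{"wx":0,"wy":0,"wz":0,"tx":1,"ty":0,"tz":0.5,"claw":1}]'| grep -E "ee|ft";  python3 -m crank '[{"wx":0,"wy":0,"wz":0,"tx":1,"ty":0,"tz":0.5,"claw":1},{"wx":0,"wy":0,"wz":0,"tx":1,"ty":0,"tz":0.5,"claw":1}]'| grep -E "ee|ft"
```

```text
ee_pos: [0.4978, 0.0964, 0.0987]
ft_force: [-1.2, -1.3, 6.4]
ee_pos: [0.4978, 0.0964, 0.0987]
ft_force: [-0.4, -1.6, 9.1]
ee_pos: [0.4978, 0.0964, 0.0987]
ft_force: [-1.8, -2.9, 11.6]
```

Vertical now, no movement at 11.6 N. Continuing.

```bash
python3 -m crank '[{"wx":0,"wy":0,"wz":0,"tx":1,"ty":0,"tz":0.4,"claw":1},{"wx":0,"wy":0,"wz":0,"tx":1,"ty":0,"tz":0.4,"claw":1}]'| grep -E "ee|ft"; python3 -m crank '[{"wx":0,"wy":0,"wz":0,"tx":1,"ty":0,"tz":0.4,"claw":1},{"wx":0,"wy":0,"wz":0,"tx":1,"ty":0,"tz":0.4,"claw":1}]'| grep -E "ee|ft";  python3 -m crank '[{"wx":0,"wy":0,"wz":0,"tx":1,"ty":0,"tz":0.4,"claw":1},{"wx":0,"wy":0,"wz":0,"tx":1,"ty":0,"tz":0.4,"claw":1}]'| grep -E "ee|ft"
```

```text
ee_pos: [0.4979, 0.0965, 0.0986]
ft_force: [-2.3, -3.5, 15.4]
ee_pos: [0.4979, 0.0967, 0.0985]
ft_force: [-3.2, -3.5, 18.9]
ee_pos: [0.4981, 0.0969, 0.0983]
ft_force: [-3.1, -4.1, 21.7]
```

It creeps at 19–22 N (z 0.0983). A little more, up to 24 N at most.

```bash
python3 -m crank '[{"wx":0,"wy":0,"wz":0,"tx":0,"ty":0,"tz":0.3,"claw":1},{"wx":0,"wy":0,"wz":0,"tx":0,"ty":0,"tz":0.3,"claw":1}]'| grep -E "ee|ft"; python3 -m crank '[{"wx":0,"wy":0,"wz":0,"tx":0.5,"ty":0,"tz":0.2,"claw":1},{"wx":0,"wy":0,"wz":0,"tx":0.5,"ty":0,"tz":0.2,"claw":1}]'| grep -E "ee|ft";python3 -m crank '[{"wx":0,"wy":0,"wz":0,"tx":0.3,"ty":0,"tz":0.2,"claw":1},{"wx":0,"wy":0,"wz":0,"tx":0.3,"ty":0,"tz":0.2,"claw":1}]'| grep -E "ee|ft"
```

```text
ee_pos: [0.498, 0.0969, 0.0983]
ft_force: [-1.0, -4.2, 20.3]
ee_pos: [0.498, 0.097, 0.0983]
ft_force: [-1.6, -4.5, 22.2]
ee_pos: [0.498, 0.097, 0.0983]
ft_force: [-1.2, -5.5, 23.1]
```

No movement at 23 N with almost no x-force. Lifting, then one more tap with the y-drift compensated as confirmation.

```bash
python3 -m crank '[{"wx":0,"wy":0,"wz":0,"tx":-7,"ty":0,"tz":-1,"claw":1},{"wx":0,"wy":0,"wz":0,"tx":-10,"ty":0,"tz":-3,"claw":1},{"wx":0,"wy":0,"wz":0,"tx":-10,"ty":0,"tz":-3,"claw":1}]'| grep -E "ti|ee|ft"; python3 -m crank '[{"wx":0,"wy":0,"wz":0,"tx":2.5,"ty":-1.5,"tz":0.5,"claw":1},{"wx":0,"wy":0,"wz":0,"tx":5,"ty":-1,"tz":1.3,"claw":1},{"wx":0,"wy":0,"wz":0,"tx":7,"ty":-0.5,"tz":2,"claw":1},{"wx":0,"wy":0,"wz":0,"tx":7,"ty":-0.5,"tz":2,"claw":1}]'| grep -E "ti|ee|ft"
```

```text
time_s: 18.9
ee_pos: [0.497, 0.0966, 0.101]
orientation: [0.144, -0.692, 0.144, 0.693]
ft_force: [-0.4, -0.3, -0.7]
time_s: 19.4
ee_pos: [0.4972, 0.0981, 0.0983]
orientation: [-0.144, 0.694, -0.143, -0.691]
ft_force: [-4.5, 0.3, 16.4]
```

```bash
python3 -m crank '[{"wx":0,"wy":0,"wz":0,"tx":1,"ty":0,"tz":0.7,"claw":1},{"wx":0,"wy":0,"wz":0,"tx":1,"ty":0,"tz":0.7,"claw":1}]'| grep -E "ee|ft"; python3 -m crank '[{"wx":0,"wy":0,"wz":0,"tx":0.7,"ty":0.3,"tz":0.5,"claw":1},{"wx":0,"wy":0,"wz":0,"tx":0.7,"ty":0.3,"tz":0.5,"claw":1},{"wx":0,"wy":0,"wz":0,"tx":0.7,"ty":0.3,"tz":0.5,"claw":1}]'| grep -E "ee|ft"
```

```text
ee_pos: [0.4972, 0.0982, 0.0983]
ft_force: [-3.0, -1.6, 18.3]
ee_pos: [0.4972, 0.0981, 0.0983]
ft_force: [-1.5, -2.0, 19.9]
```

Two separate tests hold at 20 and 23 N without motion. Retreating up and clear, and looking at the result.

```bash
python3 -m crank '[{"wx":0,"wy":0,"wz":0,"tx":-8,"ty":0,"tz":-1,"claw":1},{"wx":0,"wy":0,"wz":0,"tx":-40,"ty":0,"tz":-1,"claw":1},{"wx":0,"wy":0,"wz":0,"tx":-90,"ty":-10,"tz":-5,"claw":1},{"wx":0,"wy":0,"wz":0,"tx":-100,"ty":-40,"tz":-15,"claw":1},{"wx":0,"wy":0,"wz":0,"tx":-100,"ty":-55,"tz":-15,"claw":1},{"wx":0,"wy":0,"wz":0,"tx":-100,"ty":-55,"tz":-15,"claw":1},{"wx":0,"wy":0,"wz":0,"tx":-100,"ty":-55,"tz":-15,"claw":1}]'| grep -E "ti|ee|ft"
python3 - <<'E'
from h import *
d=snap("wrist","w7");e=snap("side","side7");t=snap("top","top7")
a=cv2.resize(d["img"][60:260,220:420],(400,400),interpolation=2)
b=cv2.resize(e["img"][210:310,250:350],(400,400),interpolation=2)
c=cv2.resize(t["img"][150:330,140:500],(400,200));c0=cv2.resize(load("top0")["img"][150:330,140:500],(400,200))
o=np.vstack([np.hstack([a,b]),np.hstack([c0,c])]);cv2.imwrite("pics/fin.png",(255*(o/255.)**.6).astype(np.uint8))
E
```

```text
time_s: 20.9
ee_pos: [0.5293, 0.1422, 0.1917]
orientation: [0.143, -0.692, 0.144, 0.693]
ft_force: [0.0, 0.5, -0.1]
```

View pics/fin.png

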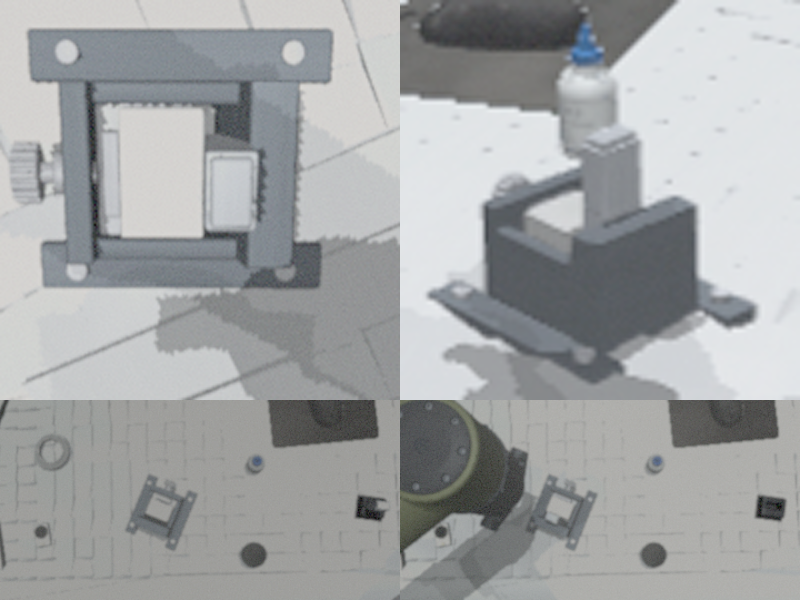

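The picture shows the wedge upright in the slot at (232,190), against the sloping wall. The block is flat and square between it and the end-stop pad at (112,180). Bottle, jar and loupe stand where they were; the arm hides the tape roll in the top view, but nothing went near it. Handing in.

```bash
python3 -c "
from station import manip
s=manip.state();print(s['time_s'],s['ft_force'].round(1) if hasattr(s['ft_force'],'round') else s['ft_force']);print(manip.sign_off())"
```

```text
21.05 [-0.5 -0.7  0.8]
the job is handed in; nothing more can be done
None
```

The wedge is jammed upright in the slot with the block clamped against the end stop, and I handed the job in at 21 s of the 48 s allowed.

I drew the wedge out of its stand and lowered it into the slot, sloping side to the sloping wall. It began to bind with its tip about 15–16 mm above the desk. I then let go and pushed it down on its head with the shut fingers, a little at a time, to about 12 mm.

**Tightness:** the last pushes, up to 23 N and then a separate one to 20 N, did not move it. The largest push I saw was 23 N. Forces are only read at the end of each move, so a brief higher peak could have gone unseen.

**Final picture:** the wedge is upright, the block is flat and square against the stop, and the bottle, jar and loupe have not visibly moved. The arm hid the tape roll in the last top view, so I did not see it, but nothing went near it.

**What disagreed:**
- Early pushes carried about 6–7 N sideways because the arm drifted under load. I corrected this, and the wedge then went down another 1.3 mm.
- The wedge travelled only about 3–5 mm from first binding to tight, less than the roughly 7 mm expected. Part of the binding may have happened unnoticed while it was still gripped.

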